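# Clear and zero the letter scale

### The arm

A 6-joint arm with a two-finger parallel gripper is mounted at the origin on the work surface. World frame = base frame: x ahead of the robot, y to its left, z up, the work surface at z = 0. Lengths are in m, angles in rad, forces in N, time in s.
With the tool pointing down it reaches from about 0.35 to 0.725 m from the base axis. Payload 6 kg.
Tool frame: the origin (TCP) lies midway between the tips of the shut fingers; the grasp point (between the pads) lies 19 mm behind it; z points along the fingers, y is the line along which they close (so a half turn about z gives the same grasp; the last joint's range is limited). The gripper opens to 85 mm and grips with 20 to 120 N. Pads are 22 mm wide; open, the fingers measure 114 mm over their backs; the gripper's body (76 mm by 85 mm) begins 54 mm behind the grasp point. The pads swing forward as they close: fully open they stand 13 mm farther back than shut.
Start: joints at [-0.852, 0.04, 0.085, 0, -1.615, -0.334], TCP at [0.225, -0.556, 0.231] pointing down, gripper open.
Joint ranges: [-2.56, 2.56], [-1.29, 2.01], [-1.08, 1.49], [-3.29, 1.98], [-2.81, -0.18], [-2.99, 2.99]. Speed limits (rad/s): [2.57, 2.57, 3.01, 3.14, 3.14, 3.14].

### API

Orientations are given as a unit quaternion [x, y, z, w].
In Python, from workcell import sense, grab_frame, get_calibration, close_job, find_in, landmark_of gives the robot as it stands.
- The arm moves only by the tool carry_out, never from a script. Its argument "plan" is one flat list of numbers, 5 for each row, row after row: the finger opening in mm, from 0 to 85.4, then the shift along the world's x, y, z in mm, then the turn about the world's z in rad. In form: [hand, dx, dy, dz, turn, hand, dx, dy, dz, turn, ...]. A call has 1 to 12 rows; each row is the pose to reach, as a shift and turn from the pose commanded when the call began; what a row does not reach only later rows make up. A row lasts 1/10 s, in which the tool goes at most 50 mm and 8.59 degrees, less where a joint would pass 70% of its speed; a pose out of reach is approached as far as the arm can. A call with a gripper value outside its range is refused whole. The fingers move at their own pace and stop on an object; "force" is the grip in N (left out, the last holds). Time passes only in rows, so rows that repeat a pose let the fingers close. It gives the time, the measured TCP pose, the force, the opening and the grip force at its end, in the units of the state.
- sense(): the state, without advancing time (a new reading comes with each control period).
- grab_frame(name): name is "scene" or "side" or "wrist"; returns (picture, depth): 400x640x3 uint8, red, green, blue; 400x640 float32, m along the optical axis (not along the pixel's ray), 0 where there is no reading.
- get_calibration(name): a dict with "fx", "fy", "cx", "cy" (pixels), "T" (4x4, takes a point from camera to world coordinates). Camera axes: x right, y down, z forward; pixel columns grow to the right and rows downward; lengths in m; the calibration is good to about 2 mm. A picture is of the moment at which its call begins: read the wrist's pose just before it. get_calibration takes no time and is no camera call; for the wrist camera it gives the pose at the moment of the call.
- close_job(): hands the job in; it is judged then, once.
Trained networks look in the newest picture that a camera, given by its name, has taken for a name from the list of things; names that differ only in an ending like _2 or _b are one class to them, and where a whole thing is asked for, a point or a joint stands for the part that bears it (a point fixed in the world has none). Each returns a list of dicts, best first, with "score" (0 to 1); they miss things now and then, are a little off and sometimes report something else, mostly with a low value. They report only what shows in the picture. A call takes as long as a camera call. They do not tell look-alikes from the thing itself.
- find_in(camera, query): "xyz" ([x, y, z] in m, in world coordinates, good to about 4 mm: the middle of the surface that is visible of it).
- landmark_of(camera, query): "xyz" ([x, y, z] in m, in world coordinates, good to about 4 mm: a listed point, or the origin of a listed thing).
The state is a dict: "clock": time; "q": joint angles; "joint_velocities": joint speeds; "joint_torque": joint torques, N m; "ee_pos": TCP position; "orientation": TCP orientation; "ft_force": force on the tool from outside, world axes, zero at the start; "moment": the same for the moment, N m; "opening": finger opening in m; "grasp_force": force on a finger pad.
Only numpy, scipy, OpenCV 4.12 (cv2) and the standard library are available. Lean on these libraries where they do the work, as an engineer would, in place of code of your own. Each camera call takes 0.05 s, during which the arm holds its last target. There are 200 camera calls.

### The job

Somebody left the roll of parcel tape on the letter scale, and the empty scale reads too high. Put the roll of tape flat in the large compartment of the grey stationery tray, and set the empty scale to zero: roll the orange zero wheel, under the clear plate at the back of the scale, with a fingertip until the red zero mark on the dial stands under the needle. Do not shove the scale, and leave the other stationery where it is.

Things in the scene. Friction and masses are not known exactly. Their poses are not given: they have to be found in the camera images.
- scale: Cream letter scale on rubber feet; does not slide. Origin on the table under its middle, z up. Its +x points from the zero wheel at its back (robot side) to the sloping dial at its front. Housing 170 mm wide (y); back wall upright at x = -75 mm, flat top at 112 mm from x = -75 to 20, then a 44 degree slope down to x = 120 mm. A clear plate overhangs the back wall.
- wheel_rim (a point): Outermost point of the orange zero wheel's rim, at x = -82, y = 0, z = 65 mm in the scale's frame (fixed to the scale, same axes). Wheel: ribbed disc, radius 25 mm, 12 mm thick, upright axis 25 mm in towards scale +x; only 7 mm shows out of the back wall, too little to pinch. The plate's edge is 20 mm farther out and its underside 57 mm higher than this point.
- needle_tip (a point): Tip of the black needle, 46 mm from its pivot, behind the dial's lens. It turns only with load on the plate: clockwise facing the dial, 0.49 rad per 100 g; with the plate empty it points straight up the dial's slope.
- zero_mark (a point): Middle of the red zero mark (8 mm wide) on the white dial card, 46 mm from the pivot. The card turns with the zero wheel. It starts 0.36 to 1.2 rad anticlockwise of the empty needle. A fingertip pressed lightly (2 to 5 N) on the wheel's rim and moved to scale +y turns the card clockwise, 0.24 rad per 10 mm of rim travel; to scale -y, back. The wheel needs 0.5 N at the rim and stays put.
- dial_center (a point): Pivot of the needle, in one plane with the needle tip and the zero mark. The dial, 120 mm across, faces scale +x and upwards: its outward normal leans 44 degrees from vertical towards scale +x.
- tape_center (a point): Centre (half-way up) of the roll of brown parcel tape: a ring 100 mm outside, 76 mm inside, wall 12 mm thick, 48 mm high, about 200 g; at first lying flat on the scale's plate. It can be taken by its wall with one finger inside.
- tray: Grey open stationery tray, fixed, 220 mm (x) by 260 mm (y), walls 4 mm thick and 45 mm high, floor 4 mm thick. Origin: on the table under its centre. A 32 mm high partition at its y = +90 mm cuts off a narrow compartment in which a marker pen lies; the rest is the large compartment.
- tray_in (a point): Centre of the inner floor of the large compartment (at x = 0, y = -19, z = 4 mm in the tray's frame, axes as the tray's). The compartment measures 212 mm (x) by 214 mm (y) inside.
- plate_center (a point): Centre of the top of the scale's clear round weighing plate, 150 mm across, 5 mm thick; at x = -27, y = 0, z = 127 mm in the scale's frame when empty; sinks 1.25 mm per newton of load. It overhangs the zero wheel, which an upright tool cannot reach; a tool tilted 35 to 50 degrees, pointing along scale +x and down, can.
- stapler: Red stapler, 140 x 36 x 53 mm; bystander.
- punch: Blue hole punch, 120 x 110 x 85 mm; bystander.
- stamp: Hand stamp with a wooden handle, 83 mm high; bystander.
- inkpad: Flat grey ink pad tin, 112 x 72 x 20 mm; bystander.
- marker: Marker pen lying in the narrow compartment of the tray, 127 mm long; bystander.
There are look-alikes about, which are no part of the job. Leave any pink look-alike of the part that bears tape_center alone.

How it is judged:
At the end, for the whole second after the job is handed in: The scale is empty and its needle's tip rests on the red zero mark (within 4 mm of its middle); the roll of tape lies flat (within 7 degrees) on the floor of the tray's large compartment, released and at rest (distance between needle_tip and zero_mark below 0.004 m and x of tape_center in the frame of tray_in between -0.062 and 0.062 m and y of tape_center in the frame of tray_in between -0.062 and 0.062 m and z of tape_center in the frame of tray_in below 0.029 m and angle between tape_center's own z axis and vertical below 0.12 rad); the robot touches nothing.
It fails at once if the scale is pushed or pressed with more than 40 N (contact force between any of the fingers, the arm and scale above 40 N).
It fails at once if the stapler, punch, stamp or ink pad is moved by more than 25 mm, or the marker pen by more than 40 mm (distance of any of stapler, punch, stamp, inkpad from where it was at the start of the episode above 0.025 m or distance of marker from where it was at the start of the episode above 0.04 m).
It also fails if it takes over 61 s, if anything falls off the work surface, if the arm or the gripper's body presses on something with over 40 N, if the wrist force passes 120 N, or if a joint passes its speed limit or range.

## Working session

There is one attempt and no reset: what is moved stays moved. The work goes in short steps, Python scripts to look and compute and a tool call to move; the robot and the scene stay as the last step left them, time stands still between calls to the robot, and variables do not carry over. Pictures are saved under pics/ and viewed, at most 10 in all, crops included, and the job is handed in when it is done.

Besides the shell and the picture viewer there is one more tool, called as a command line: name --argument value ..., lists and objects as JSON in quotes. carry_out: Moves the arm, as the interface text tells. Its arguments: {"type":"object","properties":{"plan":{"type":"array","items":{"type":"number"}},"force":{"type":"number"}},"required":["plan"]}

```bash
mkdir -p pics; ls; python3 - <<'E'
from workcell import *
import cv2,numpy as np
for c in ("scene","side"):
    im,d=grab_frame(c); cv2.imwrite(f"pics/{c}0.png",im[:,:,::-1])
    K=get_calibration(c);T=K["T"];print(c,K["fx"],T[:3,3])
    for q in ["tape_center","scale","wheel_rim","plate_center","dial_center","needle_tip","zero_mark","tray","tray_in","stapler","punch","stamp","inkpad","marker"]:
        for r in landmark_of(c,q)[:3]:
            p=np.linalg.inv(T)@np.r_[r["xyz"],1]; print(q,round(r["score"],2),np.round(r["xyz"],3),"px",int(K["fx"]*p[0]/p[2]+K["cx"]),int(K["fy"]*p[1]/p[2]+K["cy"]))
s=sense();print(s["clock"],s["ee_pos"],s["orientation"])
E
```

```text
pics
scene 404.4555701440273 [1.0648518  0.5830514  1.20949271]
tape_center 0.95 [ 0.568 -0.038  0.024] px 308 213
tape_center 0.85 [ 0.71  -0.032  0.028] px 278 237
tape_center 0.65 [ 0.639 -0.211  0.147] px 258 174
scale 0.56 [ 0.661 -0.219 -0.002] px 257 201
wheel_rim 0.17 [0.593 0.443 0.   ] px 407 319
plate_center 0.67 [ 0.636 -0.212  0.122] px 259 177
dial_center 0.81 [ 0.739 -0.233  0.067] px 234 199
zero_mark 0.44 [ 0.738 -0.23   0.063] px 235 200
zero_mark 0.17 [0.674 0.196 0.003] px 332 280
tray 0.84 [ 0.677  0.212 -0.003] px 334 284
tray_in 0.56 [0.675 0.195 0.006] px 331 279
stapler 0.7 [ 0.592  0.446 -0.001] px 408 320
punch 0.66 [ 0.542 -0.475 -0.001] px 242 147
stamp 0.6 [ 0.428 -0.     0.   ] px 344 201
inkpad 0.75 [0.367 0.423 0.001] px 448 269
marker 0.66 [0.668 0.319 0.005] px 360 305
side 432.632347597994 [-0.27076     0.92717639  0.88449004]
tape_center 0.97 [ 0.642 -0.207  0.147] px 340 152
tape_center 0.93 [ 0.438 -0.188  0.023] px 379 202
tape_center 0.93 [ 0.706 -0.031  0.025] px 295 192
scale 0.96 [ 0.662 -0.223  0.001] px 338 182
wheel_rim 0.76 [ 0.58  -0.208  0.066] px 352 177
plate_center 0.84 [ 0.64  -0.214  0.123] px 342 158
tray 0.57 [0.676 0.213 0.   ] px 251 230
tray_in 0.6 [0.677 0.191 0.004] px 255 226
tray_in 0.33 [ 0.421 -0.003  0.001] px 350 232
stapler 0.59 [ 0.591  0.446 -0.003] px 208 278
stapler 0.16 [ 0.639 -0.216  0.123] px 342 158
punch 0.59 [ 0.537 -0.47  -0.002] px 398 171
stamp 0.81 [ 0.422 -0.003  0.002] px 350 232
inkpad 0.92 [ 0.367  0.424 -0.001] px 266 313
inkpad 0.67 [ 0.582 -0.204  0.067] px 351 177
marker 0.68 [ 0.423 -0.003  0.001] px 350 232
1.5 [ 0.22522653 -0.55609096  0.23124218] [-1.91232357e-01  9.81544793e-01  5.88442157e-05 -3.99230793e-05]
```

```bash
python3 - <<'E'
import cv2,numpy as np
a=cv2.imread("pics/scene0.png");b=cv2.imread("pics/side0.png")
cv2.imwrite("pics/c1.png",np.hstack([cv2.resize(a[120:330,190:450],None,fx=1.5,fy=1.5,interpolation=2),cv2.resize(b[110:320,190:450],None,fx=1.5,fy=1.5,interpolation=2)]))
E
```

```text
(no output)
```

View pics/c1.png

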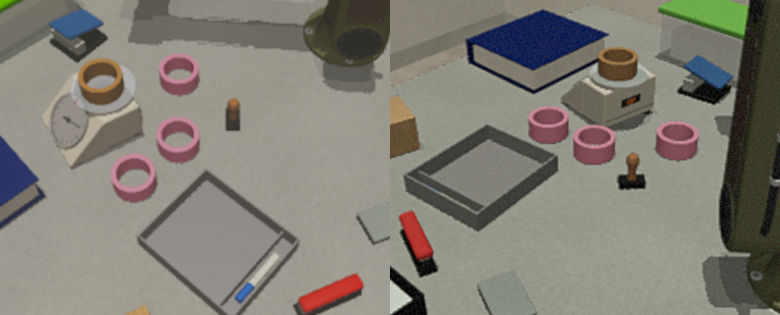

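The brown roll is on the scale at scene px (258,174). The look-alikes are pink rolls at (308,213), (278,237) and one near (309,169), so I choose the brown one. The scale's yaw is about -0.16 rad. Next I move above the roll's robot-side wall.

carry_out --plan '[50,0,0,25,0,50,372,355,25,1.026,50,372,355,25,1.026,50,372,355,25,1.026,50,372,355,25,1.026,50,372,355,25,1.026,50,372,355,25,1.026,50,372,355,25,1.026,50,372,355,25,1.026,50,372,355,25,1.026,50,372,355,25,1.026,50,372,355,25,1.026]' --force 60

```text
clock: 2.7
ee_pos: [0.5996, -0.1975, 0.2547]
orientation: [-0.65, 0.76, 0.001, -0.0]
ft_force: [0.2, -0.4, -0.4]
opening: 0.0497
grasp_force: 0.0
```

```bash
cat > h.py <<'E'
from workcell import *
import cv2,numpy as np
from scipy.spatial.transform import Rotation as R
def lm(c,qs,n=1,grab=True):
    K=get_calibration(c);T=K["T"]
    im,d=grab_frame(c)
    for q in qs:
        for r in landmark_of(c,q)[:n]:
            p=np.linalg.inv(T)@np.r_[r["xyz"],1]; print(c,q,round(r["score"],2),np.round(r["xyz"],3),"px",int(K["fx"]*p[0]/p[2]+K["cx"]),int(K["fy"]*p[1]/p[2]+K["cy"]))
    return im,d,K
def st():
    s=sense();y=R.from_quat(s["orientation"]).as_matrix()[:,1]
    print("t",s["clock"],np.round(s["ee_pos"],4),"yang",round(np.degrees(np.arctan2(y[1],y[0])),1),"open",s["opening"],"F",np.round(s["ft_force"],1),s["grasp_force"],"q",np.round(s["q"],2))
E
python3 - <<'E'
from h import *
st()
im,d,K=lm("wrist",["tape_center","plate_center","scale","dial_center","zero_mark","needle_tip"],2)
cv2.imwrite("pics/w1.png",im[:,:,::-1])
E
```

```text
t 2.7 [ 0.5996 -0.1975  0.2547] yang 171.0 open 0.049700244427898645 F [ 0.2 -0.4 -0.4] 0.0 q [-0.    0.13  0.22 -0.   -1.67 -0.15]
wrist tape_center 0.98 [ 0.712 -0.032  0.024] px 247 306
wrist plate_center 0.84 [ 0.636 -0.212  0.122] px 269 177
wrist scale 0.67 [ 0.663 -0.218 -0.001] px 258 146
wrist dial_center 0.77 [ 0.734 -0.233  0.064] px 170 155
wrist dial_center 0.39 [ 0.663 -0.214  0.002] px 258 151
```

View pics/w1.png

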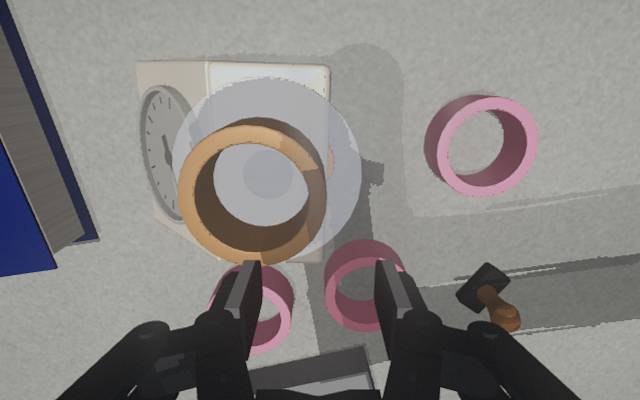

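The picture shows the brown roll at (253,195) on the plate, with pink rolls at (482,145), (255,310) and (365,285). The dial is at (170,155). I fit the roll's top ring from the depth image.

```bash
cat >> h.py <<'E'
def cloud(c):
    K=get_calibration(c);im,d=grab_frame(c);v,u=np.mgrid[:400,:640]
    P=np.stack([(u-K["cx"])/K["fx"]*d,(v-K["cy"])/K["fy"]*d,d],-1)@K["T"][:3,:3].T+K["T"][:3,3]
    return im,d,P,K
def ring(c,near,zlo,zhi):
    im,d,P,K=cloud(c);h=cv2.cvtColor(im,cv2.COLOR_RGB2HSV)
    m=(d>0)&(h[...,0]>6)&(h[...,0]<22)&(h[...,1]>70)&(P[...,2]>zlo)&(P[...,2]<zhi)&(np.linalg.norm(P[...,:2]-near,axis=-1)<.08)
    p=P[m];zt=np.percentile(p[:,2],80);p=p[p[:,2]>zt-.004]
    from scipy.optimize import least_squares
    f=least_squares(lambda x:np.abs(np.hypot(p[:,0]-x[0],p[:,1]-x[1])-.044)-.003,near,loss="soft_l1",f_scale=.003)
    print(c,"ring",np.round(f.x,4),"top",round(np.median(p[:,2]),4),len(p),"rms",np.sqrt(np.mean((np.hypot(*(p[:,:2]-f.x).T)-.044)**2)))
E
python3 - <<'E'
from h import *
ring("wrist",np.r_[.64,-.209],.14,.2)
ring("scene",np.r_[.64,-.209],.14,.2)
im,d,P,K=cloud("wrist")
# scale housing flat top (z~.112) outline -> yaw
m=((P[...,2]>.105)&(P[...,2]<.117)&(np.hypot(P[...,0]-.64,P[...,1]+.21)<.13)).astype(np.uint8)
p=P[m>0];print(len(p),p.min(0),p.max(0)); r=cv2.minAreaRect((p[:,:2]*1000).astype(np.float32));print(r)
E
```

```text
wrist ring [ 0.6409 -0.2118] top 0.172 5750 rms 0.0034715281285703516
scene ring [ 0.643  -0.2108] top 0.1734 212 rms 0.0032941324511070475
3158 [ 0.57587621 -0.30598059  0.10500483] [ 0.70325823 -0.12446217  0.11451392]
((639.135009765625, -214.87867736816406), (169.16505432128906, 100.67649841308594), 79.6523666381836)
```

carry_out --plan '[50,1,-3,-40,-0.02,50,1,-3,-80,-0.02,50,1,-3,-118,-0.02,50,1,-3,-118,-0.02,0,1,-3,-118,-0.02,0,1,-3,-118,-0.02,0,1,-3,-118,-0.02,0,1,-3,-118,-0.02,0,1,-3,-118,-0.02,0,1,-3,-118,-0.02,0,1,-3,-118,-0.02,0,1,-3,-118,-0.02]' --force 80

```text
clock: 4.4
ee_pos: [0.5986, -0.2042, 0.1388]
orientation: [-0.641, 0.768, -0.0, 0.0]
ft_force: [1.7, -0.1, 2.7]
opening: 0.0117
grasp_force: 80.4
```

```bash
python3 - <<'E'
from h import *
st()
E
```

```text
t 4.4 [ 0.5986 -0.2042  0.1388] yang 169.7 open 0.011679310737420559 F [ 1.7 -0.1  2.7] 80.36135695874691 q [-0.01  0.13  0.02  0.   -1.45 -0.17]
```

carry_out --plan '[0,0,0,30,0,0,0,0,70,0,0,25,15,110,0,0,60,30,130,0,0,70,40,130,0,0,70,40,130,0,0,70,40,130,0]'

```text
clock: 5.1
ee_pos: [0.6674, -0.1636, 0.2654]
orientation: [-0.641, 0.768, 0.002, -0.002]
ft_force: [-0.1, -1.2, -1.4]
opening: 0.012
grasp_force: 80.9
```

```bash
python3 - <<'E'
from h import *
st()
im,d,K=lm("wrist",["dial_center","zero_mark","needle_tip","plate_center","wheel_rim"],2)
cv2.imwrite("pics/w2.png",im[:,:,::-1])
E
```

```text
t 5.1 [ 0.6674 -0.1636  0.2654] yang 169.7 open 0.012044752863553023 F [-0.1 -1.2 -1.4] 80.92804804444313 q [ 0.05  0.29  0.43 -0.   -1.71 -0.23]
wrist dial_center 0.87 [ 0.735 -0.233  0.067] px 230 108
wrist dial_center 0.34 [ 0.639 -0.214  0.126] px 341 117
wrist zero_mark 0.23 [0.421 0.001 0.003] px 532 247
```

View pics/w2.png

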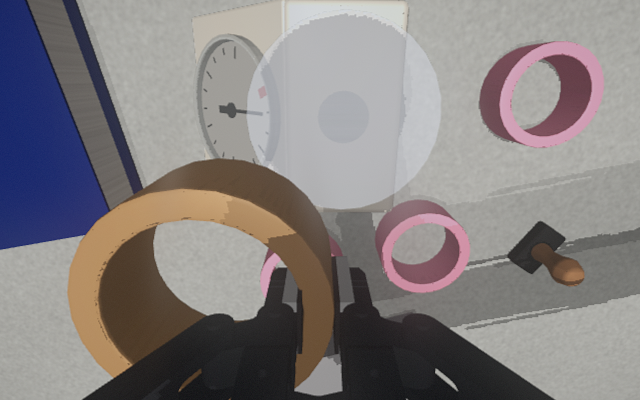

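The red mark shows through the plate at about (263,91), the needle tip at (262,114) and the pivot at (230,109). I work out the angle between mark and needle on the dial plane.

```bash
cat >> h.py <<'E'
def dial(c,im,K,piv=(.735,-.2335,.066),yaw=-.18,pts=None):
    Z=R.from_euler("z",yaw).as_matrix();a=np.radians(44)
    u=Z@[-np.cos(a),0,np.sin(a)];r=Z@[0,1,0];n=Z@[np.sin(a),0,np.cos(a)];T=K["T"]
    def pl(px):
        w=T[:3,:3]@np.r_[(px[0]-K["cx"])/K["fx"],(px[1]-K["cy"])/K["fy"],1]
        X=T[:3,3]+w*(n@(np.r_[piv]-T[:3,3]))/(n@w);X=X-piv;return np.r_[r@X,u@X]
    # rectified dial view, 4 px/mm -> 560x560, up-slope upward
    s=4;src=[];dst=[]
    for x,y in [(-.07,-.07),(.07,-.07),(.07,.07),(-.07,.07)]:
        p=np.linalg.inv(T)@np.r_[np.r_[piv]+x*r+y*u,1];src.append([K["fx"]*p[0]/p[2]+K["cx"],K["fy"]*p[1]/p[2]+K["cy"]]);dst.append([280+x*4000,280-y*4000])
    W=cv2.warpPerspective(im,cv2.getPerspectiveTransform(np.float32(src),np.float32(dst)),(560,560),flags=cv2.INTER_CUBIC)
    v,uu=np.mgrid[:560,:560];rr=np.hypot(v-280,uu-280)/4
    I=W.astype(int);red=(I[...,0]-I[...,1:].max(-1)>18)&(rr<58)&(rr>32)
    k,lab,stt,cen=cv2.connectedComponentsWithStats(red.astype(np.uint8))
    for i in range(1,k):
        if stt[i,4]>150:
            x,y=(cen[i][0]-280)/4,(280-cen[i][1])/4;print("red mm",round(x,1),round(y,1),"r",round(np.hypot(x,y),1),"ang cw",round(np.arctan2(x,y),3),"area",stt[i,4])
    return W,pl
E
python3 - <<'E'
from h import *
im,d=grab_frame("wrist");K=get_calibration("wrist")
W,pl=dial("wrist",im,K)
for p in [(230,109),(262,114),(263,91)]: print(p,np.round(pl(p)*1000,1))
cv2.imwrite("pics/d2.png",W[:,:,::-1])
E
```

```text
red mm 52.4 4.6 r 52.6 ang cw 1.483 area 2621
(230, 109) [ 0.1 -5.7]
(262, 114) [ 1.5 43.2]
(263, 91) [-17.4  46.1]
```

View pics/d2.png

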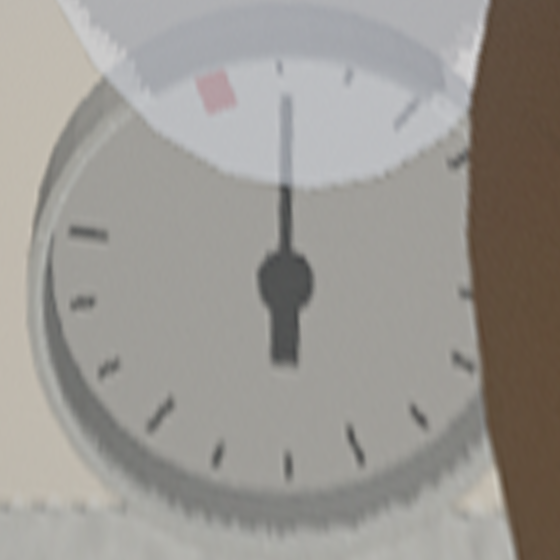

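carry_out --plan '[0,-50,-5,0,0,0,-100,-11,0,0,0,-150,-17,0,0,0,-200,-23,0,0,0,-214,-25,-10,0,0,-214,-25,-60,0,0,-214,-25,-110,0,0,-214,-25,-160,0,0,-214,-25,-199,0,0,-214,-25,-199,0,0,-202,-27,-199,0,0,-189,-30,-199,0]'

```text
clock: 6.65
ee_pos: [0.4802, -0.1944, 0.0716]
orientation: [-0.641, 0.768, -0.001, 0.001]
ft_force: [-0.3, -0.1, -2.6]
opening: 0.0122
grasp_force: 90.9
```

carry_out --plan '[0,0,0,0,0,0,2,0,0,0,0,4,-1,0,0,0,6,-1,0,0,0,6,-1,0,0]'

```text
clock: 7.15
ee_pos: [0.4853, -0.1951, 0.0695]
orientation: [-0.641, 0.768, -0.0, 0.0]
ft_force: [0.2, 0.5, -2.6]
opening: 0.0121
grasp_force: 90.9
```

```bash
python3 - <<'E'
from h import *
st()
ring("wrist",np.r_[.52,-.2],.07,.12)
ring("scene",np.r_[.52,-.2],.07,.12)
im,d=grab_frame("side");cv2.imwrite("pics/s3.png",cv2.resize(im[110:250,260:460,::-1],None,fx=4,fy=4,interpolation=2))
E
```

```text
t 7.15 [ 0.4853 -0.1951  0.0695] yang 169.7 open 0.012106926369829372 F [ 0.2  0.5 -2.6] 90.90024193748832 q [ 0.   -0.13 -0.37  0.   -1.32 -0.18]
wrist ring [ 0.5267 -0.2039] top 0.1042 17819 rms 0.0035132104276215334
scene ring [ 0.5291 -0.2043] top 0.1054 114 rms 0.004448860391716508
```

View pics/s3.png

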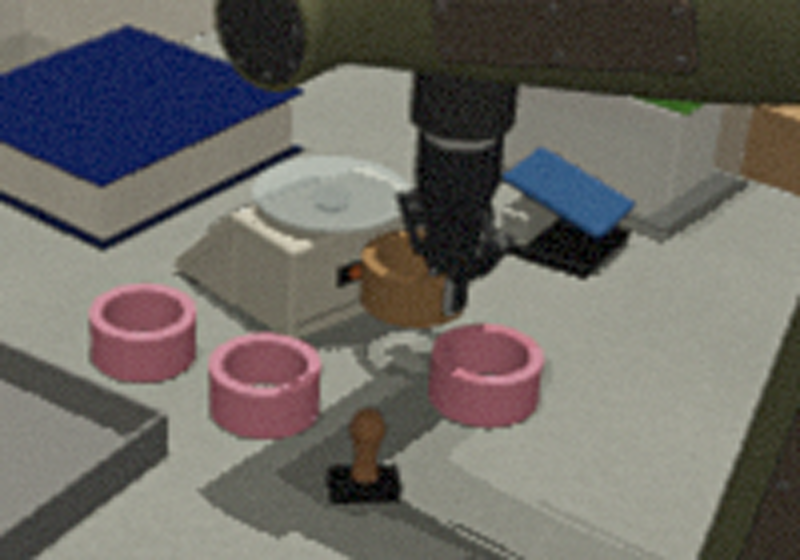

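The side view shows the roll held level under the plate edge at (410,280), just short of the orange wheel at (350,270), with the pink rolls clear below. I approach until it touches.

carry_out --plan '[0,1,0,0,0,0,2,0,0,0,0,2,0,0,0]'

```text
clock: 7.6
ee_pos: [0.4873, -0.1951, 0.0692]
orientation: [-0.641, 0.768, 0.0, -0.0]
ft_force: [0.6, 0.5, -2.9]
opening: 0.0116
grasp_force: 90.9
```

carry_out --plan '[0,1,0,0,0,0,1,0,0,0]'

```text
clock: 7.8
ee_pos: [0.4883, -0.1951, 0.0692]
orientation: [-0.641, 0.768, 0.0, -0.0]
ft_force: [-0.4, 0.2, -2.5]
opening: 0.0119
grasp_force: 90.9
```

carry_out --plan '[0,1,0,0,0,0,1,0,0,0]'

```text
clock: 8.0
ee_pos: [0.4893, -0.1951, 0.0692]
orientation: [-0.641, 0.768, 0.0, -0.0]
ft_force: [0.0, 0.0, -1.8]
opening: 0.0119
grasp_force: 90.9
```

carry_out --plan '[0,1,0,0,0,0,1,0,0,0]'

```text
clock: 8.2
ee_pos: [0.4903, -0.1951, 0.0693]
orientation: [-0.641, 0.768, 0.0, -0.0]
ft_force: [0.7, 0.3, -1.5]
opening: 0.0116
grasp_force: 90.9
```

carry_out --plan '[0,1,0,0,0,0,1,0,0,0]'

```text
clock: 8.4
ee_pos: [0.491, -0.1951, 0.0691]
orientation: [-0.641, 0.768, 0.0, -0.0]
ft_force: [-0.3, 1.4, -0.2]
opening: 0.0119
grasp_force: 93.4
```

carry_out --plan '[0,1,0,0,0,0,1,0,0,0]'

```text
clock: 8.6
ee_pos: [0.4912, -0.1953, 0.0689]
orientation: [-0.641, 0.768, 0.001, -0.001]
ft_force: [-4.4, -0.2, -1.2]
opening: 0.0118
grasp_force: 93.4
```

carry_out --plan '[0,0,2,0,0,0,1,4,0,0,0,1,6,0,0,0,1,8,0,0,0,2,10,0,0,0,2,12,0,0,0,3,14,0,0,0,3,16,0,0,0,3,16,0,0]'

```text
clock: 9.5
ee_pos: [0.4937, -0.1782, 0.0681]
orientation: [-0.641, 0.768, 0.002, -0.001]
ft_force: [-6.4, 0.7, -2.7]
opening: 0.0116
grasp_force: 96.1
```

```bash
python3 - <<'E'
from h import *
st()
for c in ("scene","wrist"):
    im,d=grab_frame(c);K=get_calibration(c)
    print(c);W,pl=dial(c,im,K);cv2.imwrite(f"pics/d3{c}.png",W[:,:,::-1])
a=cv2.imread("pics/d3scene.png");b=cv2.imread("pics/d3wrist.png");cv2.imwrite("pics/d3.png",cv2.resize(np.hstack([a,b]),(800,400)))
E
```

```text
t 9.5 [ 0.4937 -0.1782  0.0681] yang 169.7 open 0.011619128139635818 F [-6.4  0.7 -2.7] 96.07534300535917 q [ 0.04 -0.12 -0.36 -0.   -1.33 -0.22]
scene
red mm 5.8 46.6 r 47.0 ang cw 0.124 area 1243
wrist
```

View pics/d3.png

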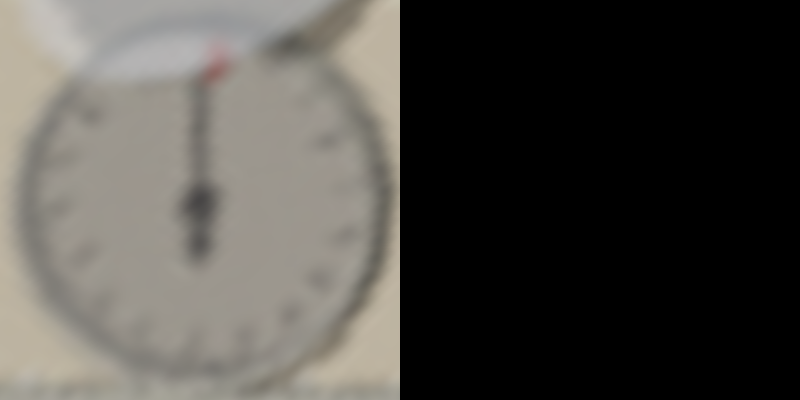

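carry_out --plan '[0,0,-2,0,0,0,0,-3,0,0,0,-12,-1,0,0,0,-36,3,0,0,0,-36,3,30,0,0,-36,3,80,0,0,-36,3,130,0,0,-36,3,180,0,0,-20,3,199,0,0,30,6,199,0,0,80,10,199,0,0,130,15,199,0]'

```text
clock: 10.8
ee_pos: [0.6272, -0.1638, 0.2688]
orientation: [-0.641, 0.768, -0.001, 0.001]
ft_force: [0.3, -0.0, -1.8]
opening: 0.012
grasp_force: 94.1
```

carry_out --plan '[0,40,10,0,0,0,60,15,0,0,0,60,15,0,0,0,60,15,0,0]'

```text
clock: 11.2
ee_pos: [0.6854, -0.1488, 0.2674]
orientation: [-0.641, 0.768, 0.0, -0.0]
ft_force: [0.5, 0.3, -2.3]
opening: 0.0118
grasp_force: 94.1
```

```bash
python3 - <<'E'
from h import *
st()
for c in ("scene","wrist"):
    im,d=grab_frame(c);K=get_calibration(c)
    print(c);W,pl=dial(c,im,K);cv2.imwrite(f"pics/d4{c}.png",W[:,:,::-1])
a=cv2.imread("pics/d4scene.png");b=cv2.imread("pics/d4wrist.png");cv2.imwrite("pics/d4.png",cv2.resize(np.hstack([a,b]),(800,400)))
E
```

```text
t 11.2 [ 0.6854 -0.1488  0.2674] yang 169.7 open 0.01178241707641694 F [ 0.5  0.3 -2.3] 94.11478738300502 q [ 0.07  0.33  0.47  0.   -1.72 -0.25]
scene
red mm -26.3 37.0 r 45.4 ang cw -0.618 area 20693
wrist
```

View pics/d4.png

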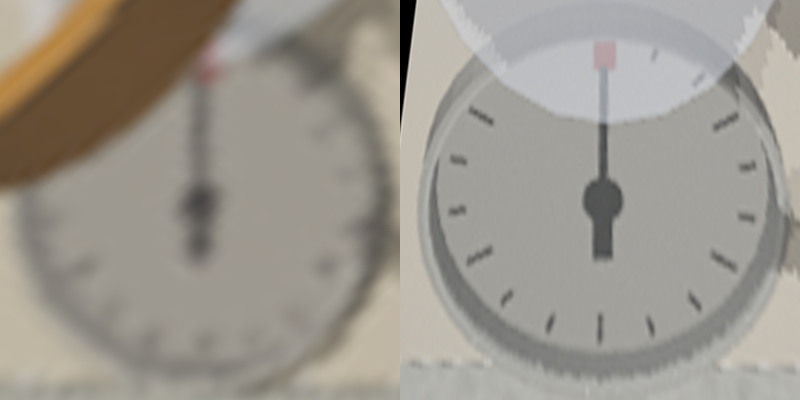

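The wrist view, rectified, shows the red mark directly above the needle tip at (605,53) against (603,67), so the lateral error is under 1 mm. Next the roll goes into the tray.

carry_out --plan '[0,-7,50,0,0,0,-14,100,0,0,0,-21,150,0,0,0,-28,200,0,0,0,-35,250,0,0,0,-42,300,0,0,0,-52,350,0,0,0,-52,350,-50,0,0,-52,350,-100,0,0,-52,350,-150,0,0,-52,350,-190,0,0,-52,350,-190,0]'

```text
clock: 12.5
ee_pos: [0.6287, 0.199, 0.0715]
orientation: [-0.64, 0.768, 0.002, -0.005]
ft_force: [-1.0, -0.3, -3.4]
opening: 0.0117
grasp_force: 89.5
```

```bash
python3 - <<'E'
from h import *
st()
ring("scene",np.r_[.676,.193],.08,.16)
lm("wrist",["tray_in","tray"]);lm("scene",["tray_in","tray"])
E
```

```text
t 12.5 [0.6287 0.199  0.0715] yang 169.6 open 0.011682709705915548 F [-1.  -0.3 -3.4] 89.46958998218179 q [ 0.61  0.24  0.02 -0.   -1.36 -0.79]
scene ring [0.6732 0.1897] top 0.107 229 rms 0.004924412469490121
wrist tray 0.56 [0.676 0.208 0.001] px 252 237
scene tray_in 0.93 [0.672 0.193 0.003] px 331 279
scene tray 0.57 [ 0.674  0.215 -0.   ] px 336 284
```

carry_out --plan '[0,0,0,-20,0,0,0,0,-40,0,0,0,0,-54,0,0,0,0,-58,0,0,0,0,-59,0,0,0,0,-59,0,40,0,0,-59,0,40,0,0,-59,0,40,0,0,-59,0,40,0,0,-59,0,40,0,0,-59,0,40,0,0,-59,0]'

```text
clock: 14.05
ee_pos: [0.6328, 0.2008, 0.0194]
orientation: [-0.641, 0.768, -0.0, 0.0]
ft_force: [-0.0, 0.4, -0.4]
opening: 0.0401
grasp_force: 0.0
```

carry_out --plan '[40,0,0,20,0,40,0,0,60,0,40,-20,0,110,0,40,-50,0,150,0,40,-100,0,170,0,40,-140,0,180,0,40,-140,0,180,0,40,-140,0,180,0]'

```text
clock: 14.85
ee_pos: [0.4923, 0.2012, 0.2006]
orientation: [-0.641, 0.767, 0.0, 0.002]
ft_force: [-0.8, 0.5, -0.7]
opening: 0.04
grasp_force: 0.0
```

```bash
python3 - <<'E'
from h import *
st()
ring("scene",np.r_[.676,.193],.03,.1);ring("wrist",np.r_[.676,.193],.03,.1)
im,d,K=lm("scene",["tape_center","marker","stapler","punch","stamp","inkpad"],3)
W,pl=dial("scene",im,K)
cv2.imwrite("pics/f.png",np.hstack([cv2.resize(im[120:330,190:450,::-1],(520,420)),cv2.resize(W[:,:,::-1],(280,420))]))
E
```

```text
t 14.85 [0.4923 0.2012 0.2006] yang 169.8 open 0.03996013299412685 F [-0.8  0.5 -0.7] 0.0 q [ 0.77 -0.15 -0.15 -0.   -1.56 -0.94]
scene ring [0.6775 0.192 ] top 0.0535 262 rms 0.0033756063211281217
wrist ring [0.6745 0.1926] top 0.0518 4335 rms 0.0034789427516998296
scene tape_center 0.81 [ 0.568 -0.038  0.023] px 308 213
scene tape_center 0.66 [ 0.711 -0.032  0.029] px 277 237
scene tape_center 0.6 [ 0.434 -0.19   0.022] px 308 169
scene marker 0.62 [0.668 0.322 0.006] px 361 306
scene marker 0.55 [ 0.431 -0.002  0.   ] px 343 201
scene stapler 0.93 [0.593 0.443 0.002] px 407 319
scene punch 0.65 [0.677 0.193 0.027] px 330 276
scene punch 0.57 [ 0.539 -0.476 -0.002] px 242 147
scene stamp 0.58 [0.428 0.001 0.004] px 344 201
scene inkpad 0.9 [0.365 0.422 0.004] px 448 267
red mm 3.4 46.5 r 46.6 ang cw 0.072 area 1164
```

View pics/f.png

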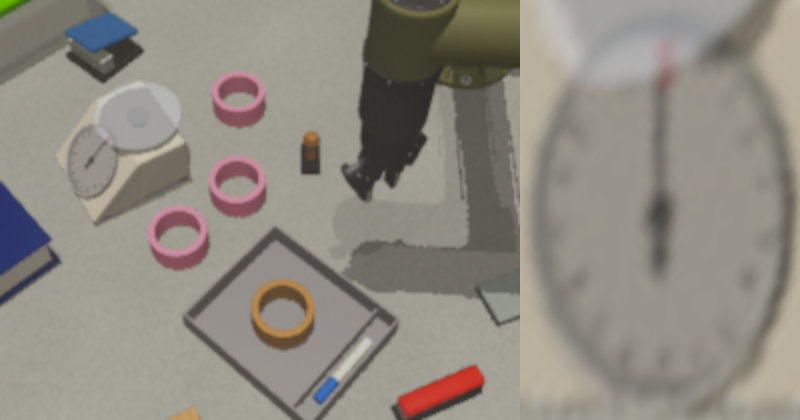

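```bash
python3 - <<'E'
from h import *
s=sense();K=get_calibration("wrist")
off=K["T"][:3,3]-s["ee_pos"];print(off)
c=np.r_[.6854,-.1488,.2674]+off-np.r_[.735,-.2335,.066]
print("cam from dial, scale frame",R.from_euler("z",.18).apply(c))
W=cv2.imread("pics/d4wrist.png").astype(int)
red=(W[...,2]-W[...,:2].max(-1)>12);red[200:]=0;red[:,:150]=0;red[:,420:]=0
v,u=np.nonzero(red);print("red",len(u),(np.median(u)-280)/4,(280-np.median(v))/4,u.min(),u.max(),v.min(),v.max())
for r in (120,180,220): print(r,"needle",(230+np.argmin(W[r,230:330].sum(-1))-280)/4)
E
```

```text
[-0.01527392 -0.08270794  0.14305514]
cam from dial, scale frame [-0.06418244 -0.00965447  0.34445514]
red 848 1.75 50.75 273 301 61 95
120 needle 1.0
180 needle 1.5
220 needle 0.75
```

```bash
python3 -c "
from workcell import *
print(close_job())"
```

```text
the job is handed in; nothing more can be done
None
```

The job is handed in: the roll of tape lies flat near the middle of the tray's large compartment, and the zero mark was within about 1 mm sideways of the empty needle in the last close look. I did not turn the wheel with a fingertip as asked: the moves cannot tilt the tool, so I turned it with the side of the held roll, pressing at about 4 to 6 N.

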